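# Press a watch back home with a locking clamp, then free the watch

### The arm

A 6-joint arm with a two-finger parallel gripper is mounted at the origin on the work surface. World frame = base frame: x ahead of the robot, y to its left, z up, the work surface at z = 0. Lengths are in m, angles in rad, forces in N, time in s.
With the tool pointing down it reaches from about 0.3 to 0.775 m from the base axis. Payload 14.6 kg.
Tool frame: the origin (TCP) lies between the finger pads; the fingertips stand 22 mm ahead of it and the grasp point (between the pads) lies 3 mm ahead of it (r.tip_extent is the z of the fingertips in the tool frame, in m); z points along the fingers, y is the line along which they close (so a half turn about z gives the same grasp; the last joint's range is limited). The gripper opens to 85 mm and grips with 20 to 120 N. Pads are 22 mm wide; open, the fingers measure 114 mm over their backs; the gripper's body (76 mm by 85 mm) begins 54 mm behind the grasp point. The pads swing forward as they close: fully open they stand 13 mm farther back than shut.
Start: joints at [-0.067, 0.3, 1.521, -0, 1.321, -0.067], TCP at [0.55, -0, 0.253] pointing down, gripper open.
Joint ranges: [-3.03, 3.03], [-0.79, 2.21], [0.23, 2.52], [-1.04, 4.18], [0, 3.07], [-2.55, 2.55]. Speed limits (rad/s): [2.22, 2.22, 2.57, 3.14, 3.14, 3.14].

### API

Orientations are given as a unit quaternion [x, y, z, w].
In Python, from station import r gives the robot as it stands.
- The arm moves only by the shell command python3 -m crank 'ROWS' [OPENING]. ROWS is JSON, a list of rows, each an object with "travel": the shift along the tool's x, y, z in cm, a list of three; "turn": the turn about the tool's z in rad. A call has 1 to 5 rows; each row shifts and turns the commanded pose from where the row before left it, along the tool's axes as they then stand; what a row does not reach is not made up. A row lasts 1/12 s, in which the tool goes at most 41.7 mm and 7.16 degrees, less where a joint would pass 70% of its speed; a pose out of reach is approached as far as the arm can. A call is refused whole if a number of a shift passes 4.17 or a number of a turn 0.125, either way. A call with a gripper value outside its range is refused whole. OPENING is the closure in counts, from 0 (fully open) to 255 (shut), set as the call begins (- or left out, the last holds). The fingers move at their own pace and stop on an object; the grip force is fixed at half the most. Time passes only in rows, so rows that do not move let the fingers close. It gives the time, the measured TCP pose, the force, the opening and the grip force at its end, in the units of the state.
- r.state(): the state, without advancing time (a new reading comes with each control period).
- r.snapshot(name): name is "scene" or "side" or "wrist"; returns (picture, depth): 420x560x3 uint8, red, green, blue; 420x560 float32, m along the optical axis (not along the pixel's ray), 0 where there is no reading.
- r.calibration(name): a dict with "fx", "fy", "cx", "cy" (pixels), "dist_coeffs" ([k1, k2, p1, p2, k3] as OpenCV has them; the pictures are not rectified), "origin" and "orientation" of the camera in the world. Camera axes: x right, y up, looking along -z (the intrinsics and any distortion apply to the point x, -y, -z); pixel columns grow to the right and rows downward; lengths in m; the calibration is good to about 2 mm. A picture is of the moment at which its call begins: read the wrist's pose just before it. calibration takes no time and is no camera call; for the wrist camera it gives the pose at the moment of the call.
- r.hand_in(): hands the job in; it is judged then, once.
Trained networks look in the newest picture that a camera, given by its name, has taken for a name from the list of things; names that differ only in an ending like _2 or _b are one class to them, and where a whole thing is asked for, a point or a joint stands for the part that bears it (a point fixed in the world has none). Each returns a list of dicts, best first, with "p" (0 to 1); they miss things now and then, are a little off and sometimes report something else, mostly with a low value. They report only what shows in the picture. A call takes as long as a camera call.
- r.trace(name, camera): "region" (420x560 bool, what is visible of it).
- r.place_of(name, camera): "at" ([x, y, z] in m, in world coordinates, good to about 4 mm: a listed point, or the origin of a listed thing).
The state is a dict: "time": time; "qpos": joint angles; "qvel": joint speeds; "joint_torque": joint torques, N m; "position": TCP position; "tcp_rot": TCP orientation; "force": force on the tool from outside, world axes, zero at the start; "torque": the same for the moment, N m; "gripper_width": finger opening in m; "finger_force": force on a finger pad.
Only numpy, scipy, OpenCV 4.12 (cv2) and the standard library are available. Lean on these libraries where they do the work, as an engineer would, in place of code of your own. Each camera call takes 0.05 s, during which the arm holds its last target. There are 200 camera calls.

### The job

The rose-gold watch head stands on edge between the nylon pads of the bench-mounted locking clamp, with its steel back only laid in place. Swing the blue handle shut until it goes over centre and stays locked by itself, so that the back is pressed fully home, without forcing the handle once it has locked, and take the hand away. Then flick the yellow release lever towards the blue handle so that the jaws spring fully open and the watch is left standing free in its cradle with nothing else disturbed.

Things in the scene. Friction and masses are not known exactly. Their poses are not given: they have to be found in the camera images.
- clamp: Bench-mounted locking C-clamp (locking pliers on their side). Origin at bench height under the jaw pivot; x along the tool to the jaws, handles at -x; y from the fixed half (-) to the moving half (+). Fixed handle: x -138 to 4 mm, y -16 to 0, its screw knob to x -155. Carrier plate x -136 to 100, y -59 to 15, top 20 mm up; highest part 86 mm. Screw set slightly tighter or looser each time.
- mount: Bolted-down swivel base under the clamp, steel plate 150 x 120 x 7 mm, origin at its underside, same x as the clamp at the start. The clamp turns on it about the vertical through both origins with stiff drag (6 to 8 N at push_spot): pushing the handle first turns the whole clamp anticlockwise until a stop under it, clamped anywhere from 0.02 to 0.46 rad, hidden. It stays where it is left.
- handle: Moving blue-gripped handle, z 51 to 73 mm, 12 mm thick. Origin on its pin (clamp x -10, y 28, z 62 mm), about which it swings; x along the grip to the jaws (grip at x -160 to -82 mm, within 3 degrees of x), y outwards. It shuts anticlockwise seen from above, by roughly half a radian against the clamp, its end going to clamp -y. Short of centre it springs back open.
- push_spot (a point): Point on the outer face of the blue grip, 62 mm up, 129 mm from the handle's pin; y axis outwards, square to the grip. Push here. By feel: about 1 N while free; 6 to 8 N while the swivel gives; 8 to 18 N as the pad drives the back in and the jaws squeeze; fading to nothing at centre; then it snaps the last 5 to 12 mm away by itself onto a firm stop, to be met lightly. Where that is must be felt.
- lever_tail (a point): Point on the inner face (to the fixed half) of the yellow release lever's tail, 62 mm up, 10 mm from its tip. The lever lies inside the blue handle; the tail, 5 mm thick, 18 mm high, sticks out 35 mm past the handle's end, past the fixed half too: free room on both sides. y axis: outwards, the way to push it to release (clamp +y when locked); x towards the jaws.
- watch_center (a point): Centre of the watch head: copper-coloured case 40 mm across, 9 mm thick, standing on its lugs in the black cradle, crystal to the fixed pad, steel back to the moving pad; z up. 85 g, loose.
- cradle (a point): Where the watch's centre belongs, fixed to the clamp: between the two white nylon pads, 62 mm up.
- jaw (a joint): Swing of the moving jaw in rad: 0 fully open, about 0.145 locked on the watch.
- back (a joint): How far the watch's snap back is pressed in, m: 0 to 0.0008 at the start (up to 3 mm proud), 0.003 fully home. It needs 45 N and stays where it is pushed.
- lever (a joint): Turn of the release lever against the handle, rad: 0 at rest, 0.19 at its stop; spring return. Clamp locked: its nose meets the linkage at about 0.02 and frees it at 0.05 to 0.09, 10 to 20 mm of travel at the tail, with 1 to 5 N there; the handle then springs open, away from a finger on the tail's inner face.
- dispenser_pink: Bystander: pink square pump dispenser, 58 mm wide, 97 mm tall; origin at its underside. To be left alone.
- dispenser_salmon: Bystander: salmon square pump dispenser, 58 mm wide, 97 mm tall; origin at its underside. To be left alone.
- loupe: Bystander: black eye loupe, 40 mm across, 30 mm tall; origin at its underside. To be left alone.
- graver: Bystander: graver with a wooden knob handle, lying, 106 mm long; origin at its underside. To be left alone.

How it is judged:
By the outcome, as a careful person would: the job done as asked, in the order asked, and still so for the second after the job is handed in, with the robot touching nothing.
It also fails if it takes over 70 s, if anything falls off the work surface, if the arm or the gripper's body presses on something with over 40 N, if the wrist force passes 120 N, or if a joint passes its speed limit or range.

## Working session

There is one attempt and no reset: what is moved stays moved. The work goes in short steps, Python scripts to look and compute and a shell command to move; the robot and the scene stay as the last step left them, time stands still between calls to the robot, and variables do not carry over. Pictures are saved under pics/ and viewed, at most 10 in all, crops included, and the job is handed in when it is done.

```bash
ls; mkdir -p pics
python3 - <<'E'
from station import r
import cv2, numpy as np
a,_=r.snapshot("scene"); b,_=r.snapshot("side")
cv2.imwrite("pics/a.png",cv2.cvtColor(a,cv2.COLOR_RGB2BGR))
cv2.imwrite("pics/b.png",cv2.cvtColor(b,cv2.COLOR_RGB2BGR))
for c in ("scene","side"):
    print(c,r.calibration(c)["origin"])
    for n in "clamp mount handle push_spot lever_tail watch_center cradle dispenser_pink dispenser_salmon loupe graver".split():
        d=r.place_of(n,c)
        print(n,[(np.round(x["at"],4).tolist(),round(x["p"],2)) for x in d[:2]])
s=r.state(); print(s["time"],s["position"],s["tcp_rot"],s["force"],s["gripper_width"])
E
```

```text
pics
scene [ 1.31469359 -0.18666918  1.00319295]
clamp [([0.5935, 0.0183, 0.0043], 0.71), ([0.5916, 0.0175, 0.0015], 0.52)]
mount [([0.5917, 0.0161, 0.0008], 0.84)]
handle [([0.5666, 0.0037, 0.0578], 0.78)]
push_spot [([0.4947, -0.103, 0.0593], 0.64), ([0.5946, 0.0913, 0.0617], 0.24)]
lever_tail [([0.5701, -0.0, 0.0607], 0.67), ([0.4991, -0.169, 0.0588], 0.49)]
watch_center [([0.5903, 0.09, 0.0629], 0.66)]
cradle [([0.596, 0.0887, 0.0638], 0.77)]
dispenser_pink [([0.5505, 0.4224, 0.0022], 0.72)]
dispenser_salmon [([0.6678, 0.3103, 0.0018], 0.58)]
loupe [([0.4513, -0.3361, -0.0032], 0.43)]
graver [([0.6633, -0.343, -0.0041], 0.42), ([0.4493, -0.3349, -0.0013], 0.3)]
side [ 0.4343319  -0.78685836  0.59080074]
clamp [([0.5943, 0.0221, -0.0014], 0.58)]
mount [([0.5954, 0.0237, 0.0037], 0.64)]
handle [([0.568, 0.0081, 0.0625], 0.75), ([0.5546, 0.4201, -0.0047], 0.59)]
push_spot [([0.493, -0.1026, 0.0625], 0.55), ([0.6669, 0.3062, 0.0024], 0.36)]
lever_tail [([0.4966, -0.172, 0.0618], 0.68)]
watch_center [([0.5936, 0.0845, 0.0602], 0.55)]
cradle [([0.5956, 0.0887, 0.0598], 0.72)]
dispenser_pink [([0.5537, 0.421, -0.0026], 0.86)]
dispenser_salmon [([0.6603, 0.3066, 0.001], 0.83)]
loupe [([0.4487, -0.3325, -0.0004], 0.7)]
graver [([0.6628, -0.3387, -0.0008], 0.94)]
1.2 [ 5.49986388e-01 -2.86120429e-05  2.53269810e-01] [ 7.07110449e-01  7.07103113e-01 -2.40530557e-05  2.51936247e-06] [-0.92023905 -0.41745715  0.29951734] 0.08543613297244045
```

View pics/a.png

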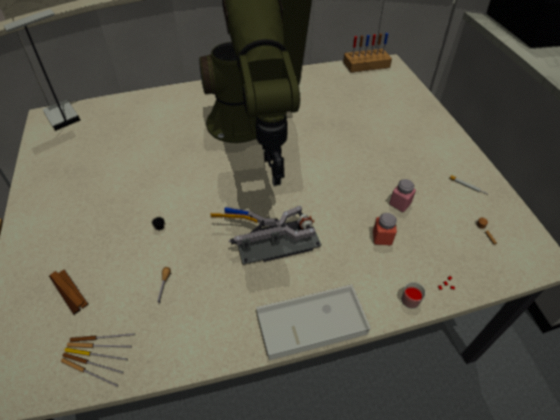

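View pics/b.png

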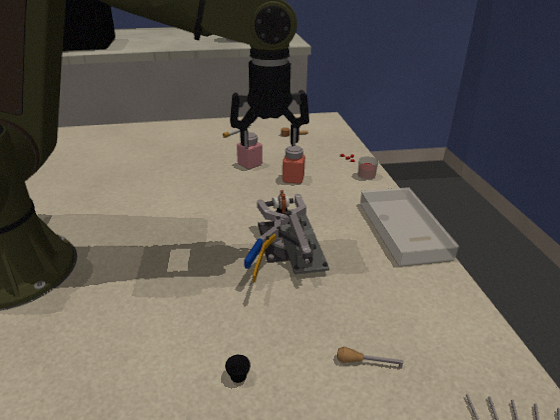

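The scene view shows the clamp near (275,235), with its jaws to the right, the open blue grip at (237,211) and the yellow tail at (215,215). The side view agrees: blue grip at (255,253), tail at (255,275), and nothing else close by. I'll push with the tool's +x face, so first I turn the tool and come down outside the grip.

```bash
python3 -m crank '[{"travel":[-2.77,-2.87,0],"turn":0},{"travel":[-2.77,-2.87,0],"turn":0},{"travel":[-2.77,-2.87,0],"turn":0},{"travel":[0,0,0.9],"turn":0.12},{"travel":[0,0,0.9],"turn":0.12}]' 255
for i in 1 2; do python3 -m crank '[{"travel":[0,0,0.9],"turn":0.12},{"travel":[0,0,0.9],"turn":0.12},{"travel":[0,0,0.9],"turn":0.12},{"travel":[0,0,0.9],"turn":0.12},{"travel":[0,0,0.9],"turn":0.12}]'; done
python3 -m crank '[{"travel":[0,0,0.9],"turn":0.12},{"travel":[0,0,0.9],"turn":0.12},{"travel":[0,0,0.9],"turn":0.12},{"travel":[0,0,0.9],"turn":0.12},{"travel":[0,0,0.9],"turn":0.12}]'
python3 -m crank '[{"travel":[0,0,0.9],"turn":0.12},{"travel":[0,0,0.9],"turn":0},{"travel":[0,0,0],"turn":0}]'
cat > h.py <<'E'
from station import r
import numpy as np
from scipy.spatial.transform import Rotation as R
def st():
    s=r.state(); M=R.from_quat(s["tcp_rot"]).as_matrix()
    print("t",round(s["time"],2),"pos",np.round(np.array(s["position"])*1000,1),"xyaw",round(np.degrees(np.arctan2(M[1,0],M[0,0])),1),"F",np.round(s["force"],1),"Ftool",np.round(M.T@s["force"],1),"q6",round(s["qpos"][5],2))
    return s,M
def look(names,cams=("scene","side")):
    for c in cams:
        r.snapshot(c)
        for n in names:
            d=r.place_of(n,c); print(c,n,[((np.array(x["at"])*1000).round(1).tolist(),round(x["p"],2)) for x in d[:2]])
E
python3 - <<'E'
from h import *
st(); look(["push_spot","lever_tail","handle","clamp"])
E
```

```text
time: 1.62
position: [0.4631, -0.0844, 0.2359]
tcp_rot: [0.789, 0.615, 0.001, 0.001]
force: [0.3, -0.9, 0.8]
gripper_width: 0.0256
finger_force: 0.0
time: 2.03
position: [0.4639, -0.0831, 0.1899]
tcp_rot: [0.935, 0.355, 0.0, 0.0]
force: [1.0, 0.5, 0.4]
gripper_width: -0.0001
finger_force: 0.0
time: 2.45
position: [0.4639, -0.0831, 0.1449]
tcp_rot: [0.998, 0.062, 0.0, 0.0]
force: [-0.0, -0.8, 0.2]
gripper_width: 0.0001
finger_force: 0.0
time: 2.87
position: [0.4639, -0.0831, 0.0999]
tcp_rot: [0.972, -0.235, 0.0, -0.0]
force: [0.8, -0.0, -0.3]
gripper_width: -0.0002
finger_force: 0.0
time: 3.12
position: [0.4632, -0.0829, 0.0808]
tcp_rot: [0.957, -0.289, -0.001, 0.0]
force: [0.1, -0.7, -0.4]
gripper_width: -0.0003
finger_force: 0.0
t 3.12 pos [463.2 -82.9  80.8] xyaw -33.5 F [ 0.1 -0.7 -0.4] Ftool [0.4 0.5 0.4] q6 1.9
scene push_spot [([492.9, -101.3, 61.3], 0.65)]
scene lever_tail [([498.4, -174.3, 55.5], 0.68)]
scene handle [([567.4, 4.1, 61.6], 0.61)]
scene clamp [([595.0, 16.3, 3.3], 0.93)]
side push_spot [([495.7, -101.9, 63.5], 0.75), ([594.7, 22.2, -0.9], 0.57)]
side lever_tail [([495.7, -170.2, 62.6], 0.77)]
side handle [([568.9, 6.5, 63.6], 0.63), ([590.9, 85.8, 58.7], 0.49)]
side clamp [([591.5, 21.7, -1.5], 0.94)]
```

```bash
python3 -m crank '[{"travel":[0.7,0,0.9],"turn":0},{"travel":[0.8,0,0],"turn":0},{"travel":[0.8,0,0],"turn":0},{"travel":[0.4,0,0],"turn":-0.02},{"travel":[0.4,0,0],"turn":-0.03}]' >/dev/null; python3 -c "from h import *; st()"
python3 -m crank '[{"travel":[0.4,0,0],"turn":-0.03},{"travel":[0.4,0,0],"turn":-0.03},{"travel":[0.4,0,0],"turn":-0.03}]' >/dev/null
python3 - <<'E'
from h import *
st(); look(["push_spot","lever_tail","handle","clamp","cradle"])
E
```

```text
t 4.03 pos [ 490.2 -100.5   73.4] xyaw -30.8 F [-1.5  1.1 -0.4] Ftool [-1.9 -0.2  0.4] q6 1.83
t 4.28 pos [ 500.3 -106.2   73.4] xyaw -25.6 F [-4.2  1.6  1.4] Ftool [-4.5  0.4 -1.4] q6 1.74
scene push_spot [([509.6, -110.4, 61.7], 0.97), ([525.5, -177.4, 56.8], 0.17)]
scene lever_tail [([524.5, -177.7, 58.3], 0.47)]
scene handle [([566.8, 7.2, 59.2], 0.74)]
scene clamp [([594.3, 21.9, -1.6], 0.89), ([594.4, 88.6, 63.6], 0.44)]
scene cradle [([595.3, 89.7, 65.1], 0.87)]
side push_spot [([509.5, -109.2, 64.8], 0.71)]
side lever_tail [([523.9, -175.7, 62.5], 0.49), ([565.3, 9.9, 61.9], 0.25)]
side handle [([569.5, 6.8, 64.1], 0.73), ([448.9, -334.7, 3.9], 0.69)]
side clamp [([592.2, 22.1, -0.1], 0.81)]
side cradle [([594.3, 87.2, 62.7], 0.72)]
```

```bash
python3 -m crank '[{"travel":[0.4,0.05,0],"turn":-0.026},{"travel":[0.4,0.08,0],"turn":-0.026},{"travel":[0.4,0.08,0],"turn":-0.026}]' >/dev/null; python3 -c "from h import *; st()"
python3 -m crank '[{"travel":[0.4,0.08,0],"turn":-0.026},{"travel":[0.4,0.08,0],"turn":-0.026}]' >/dev/null
python3 - <<'E'
from h import *
st(); look(["push_spot","handle","clamp","cradle"])
E
```

```text
t 5.13 pos [ 510.1 -112.9   73.3] xyaw -21.2 F [-6.9  3.5  4. ] Ftool [-7.7 -0.8 -4. ] q6 1.65
t 5.3 pos [ 517.1 -117.2   73.3] xyaw -18.2 F [-5.9  3.7  3.8] Ftool [-6.8 -1.7 -3.8] q6 1.6
scene push_spot [([528.8, -118.6, 61.6], 0.87)]
scene handle [([568.0, 5.9, 61.0], 0.9)]
scene clamp [([595.8, 21.1, 3.3], 0.68)]
scene cradle [([584.0, 88.7, 64.9], 0.66)]
side push_spot [([530.6, -115.6, 66.2], 0.58)]
side handle [([567.8, 6.7, 65.5], 0.87)]
side clamp [([593.0, 22.0, -2.1], 0.63), ([592.0, 19.8, -1.5], 0.59)]
side cradle [([583.9, 86.3, 60.6], 0.77)]
```

```bash
for i in 1; do python3 -m crank '[{"travel":[0.4,0.08,0],"turn":-0.03},{"travel":[0.4,0.08,0],"turn":-0.03},{"travel":[0.4,0.08,0],"turn":-0.03}]' >/dev/null; python3 -c "from h import *; st()"; done
python3 -m crank '[{"travel":[0.4,0.08,0],"turn":-0.026},{"travel":[0.4,0.08,0],"turn":-0.026}]' >/dev/null
python3 - <<'E'
from h import *
st(); look(["push_spot","handle","cradle"])
E
```

```text
t 6.05 pos [ 527.9 -122.9   73.3] xyaw -13.0 F [-6.4  1.6  3.7] Ftool [-6.6 -0.1 -3.7] q6 1.5
t 6.22 pos [ 535.4 -126.2   73.3] xyaw -10.1 F [-6.2  1.5  4.5] Ftool [-6.4 -0.4 -4.5] q6 1.45
scene push_spot [([546.6, -127.9, 59.5], 0.91)]
scene handle [([568.7, 3.7, 58.7], 0.58)]
scene cradle [([577.6, 88.4, 63.3], 0.78)]
side push_spot [([544.7, -125.2, 62.7], 0.71)]
side handle [([573.7, 1.2, 63.8], 0.56), ([449.4, -333.7, -1.0], 0.45)]
side cradle []
```

```bash
python3 -m crank '[{"travel":[0.4,0.08,0],"turn":-0.026},{"travel":[0.4,0.08,0],"turn":-0.026},{"travel":[0.3,0.06,0],"turn":-0.02}]' >/dev/null; python3 -c "from h import *; st()"
python3 -m crank '[{"travel":[0.3,0.06,0],"turn":-0.02},{"travel":[0.3,0.06,0],"turn":-0.02}]' >/dev/null
python3 - <<'E'
from h import *
st(); look(["push_spot","handle","cradle"])
E
```

```text
t 6.87 pos [ 545.9 -130.2   73.3] xyaw -6.0 F [-6.   1.2  3.3] Ftool [-6.1 -0.6 -3.3] q6 1.38
t 7.03 pos [ 551.7 -131.9   73.2] xyaw -3.7 F [-6.7  0.6  4.6] Ftool [-6.7 -0.2 -4.6] q6 1.34
scene push_spot [([564.5, -133.3, 61.1], 0.95), ([601.1, -187.1, 58.3], 0.62)]
scene handle [([570.4, 0.4, 60.7], 0.65)]
scene cradle [([569.8, 86.0, 61.3], 0.83)]
side push_spot [([560.6, -129.2, 61.8], 0.89)]
side handle []
side cradle [([572.3, 79.2, 62.7], 0.75)]
```

```bash
for i in 1 2 3; do python3 -m crank '[{"travel":[0.3,0.06,0],"turn":-0.02}]' >/dev/null; python3 -c "from h import *; st()";done
python3 -m crank '[{"travel":[0.3,0.06,0],"turn":-0.02}]' >/dev/null
python3 - <<'E'
from h import *
st(); look(["push_spot","handle","cradle"])
E
```

```text
t 7.52 pos [ 554.3 -132.6   73.2] xyaw -2.6 F [-6.7  0.5  3.5] Ftool [-6.7 -0.2 -3.4] q6 1.32
t 7.6 pos [ 557.6 -133.5   73.3] xyaw -1.4 F [-6.   0.   3.4] Ftool [-6.   0.1 -3.3] q6 1.3
t 7.68 pos [ 560.6 -134.2   73.3] xyaw -0.3 F [-7.1 -1.2  4.2] Ftool [-7.1  1.2 -4.2] q6 1.28
t 7.77 pos [ 563.6 -134.8   73.3] xyaw 0.9 F [-7.7  1.4  4.7] Ftool [-7.6 -1.5 -4.7] q6 1.26
scene push_spot [([574.9, -135.1, 61.1], 0.9)]
scene handle [([572.4, -1.2, 60.4], 0.7)]
scene cradle [([565.1, 82.5, 63.6], 0.73)]
side push_spot [([576.2, -131.7, 62.3], 0.82)]
side handle [([563.6, 76.8, 61.6], 0.45), ([592.4, 20.7, -3.1], 0.15)]
side cradle [([566.8, 81.2, 59.6], 0.73)]
```

```bash
for i in 1 2 3; do python3 -m crank '[{"travel":[0.25,0.05,0],"turn":-0.017}]' >/dev/null; python3 -c "from h import *; st()";done
python3 -m crank '[{"travel":[0.2,0.02,0],"turn":-0.015}]' >/dev/null
python3 - <<'E'
from h import *
st(); look(["push_spot","handle","cradle"])
E
```

```text
t 8.25 pos [ 565.7 -135.1   73.2] xyaw 1.8 F [-10.2   1.9   5.2] Ftool [-10.1  -2.2  -5.2] q6 1.24
t 8.33 pos [ 568.2 -135.3   73.2] xyaw 2.8 F [-11.7   3.    6.4] Ftool [-11.6  -3.5  -6.4] q6 1.23
t 8.42 pos [ 570.6 -135.6   73.1] xyaw 3.8 F [-11.7   4.    6.6] Ftool [-11.4  -4.8  -6.6] q6 1.21
t 8.5 pos [ 572.5 -135.6   73.1] xyaw 4.7 F [-13.7   4.    8.1] Ftool [-13.4  -5.1  -8.1] q6 1.19
scene push_spot [([450.5, -334.7, -3.6], 0.69), ([666.4, 310.6, 1.2], 0.3)]
scene handle [([574.7, -2.8, 61.1], 0.55)]
scene cradle [([564.3, 84.5, 65.6], 0.83)]
side push_spot [([582.0, -132.9, 65.3], 0.91)]
side handle []
side cradle [([566.3, 79.4, 62.8], 0.65)]
```

```bash
python3 -m crank '[{"travel":[0.25,0,-0.05],"turn":-0.019}]' >/dev/null; python3 -c "from h import *; st()"
for i in 1 2 3 4; do python3 -m crank '[{"travel":[0.25,0,0],"turn":-0.019}]' >/dev/null; python3 -c "from h import *; st()";done
python3 - <<'E'
from h import *
st(); look(["push_spot","handle","cradle"])
E
```

```text
t 8.98 pos [ 574.5 -135.6   73.4] xyaw 5.7 F [-14.2  -0.4   2.2] Ftool [-14.2  -1.   -2.1] q6 1.18
t 9.07 pos [ 577.  -135.4   73.3] xyaw 6.8 F [-12.7   0.8   4.9] Ftool [-12.5  -2.3  -4.9] q6 1.16
t 9.15 pos [ 579.7 -135.2   73.3] xyaw 7.9 F [-11.9   0.7   3.8] Ftool [-11.7  -2.3  -3.7] q6 1.14
t 9.23 pos [ 582.3 -134.8   73.3] xyaw 9.0 F [-11.    1.7   4.1] Ftool [-10.6  -3.4  -4. ] q6 1.13
t 9.32 pos [ 584.9 -134.5   73.3] xyaw 10.1 F [-8.6  0.7  2. ] Ftool [-8.3 -2.2 -2. ] q6 1.11
t 9.32 pos [ 584.9 -134.5   73.3] xyaw 10.1 F [-8.6  0.7  2. ] Ftool [-8.3 -2.2 -2. ] q6 1.11
scene push_spot [([594.4, -133.8, 58.7], 0.7)]
scene handle [([572.7, -1.5, 61.6], 0.64)]
scene cradle [([566.6, 84.9, 62.0], 0.87)]
side push_spot [([594.1, -130.4, 64.3], 0.6)]
side handle [([574.1, -1.6, 63.7], 0.94)]
side cradle []
```

```bash
for i in 1 2 3 4; do python3 -m crank '[{"travel":[0.15,0,0],"turn":-0.011}]' >/dev/null; python3 -c "from h import *; st()";done
```

```text
t 9.8 pos [ 586.3 -134.3   73.3] xyaw 10.7 F [-8.6 -0.5  0.9] Ftool [-8.6 -1.1 -0.8] q6 1.1
t 9.88 pos [ 588.  -134.    73.4] xyaw 11.3 F [-8.7 -0.   2.7] Ftool [-8.5 -1.7 -2.7] q6 1.09
t 9.97 pos [ 589.6 -133.8   73.4] xyaw 12.0 F [-7.2 -0.5  2.2] Ftool [-7.2 -1.  -2.2] q6 1.08
t 10.05 pos [ 591.2 -133.5   73.4] xyaw 12.6 F [-6.7 -1.9  1.7] Ftool [-7.   0.3 -1.7] q6 1.07
```

```bash
python3 -c "from h import *; st(); look(['push_spot'])"
```

```text
t 10.05 pos [ 591.2 -133.5   73.4] xyaw 12.6 F [-6.7 -1.9  1.7] Ftool [-7.   0.3 -1.7] q6 1.07
scene push_spot [([600.0, -131.0, 60.8], 0.78), ([451.4, -336.1, -2.1], 0.68)]
side push_spot [([600.0, -129.1, 63.6], 0.64)]
```

```bash
for i in 1 2 3 4 5; do python3 -m crank '[{"travel":[0.12,0,0],"turn":-0.009}]' >/dev/null; python3 -c "from h import *; st()";done
```

```text
t 10.33 pos [ 592.3 -133.3   73.4] xyaw 13.1 F [-5.8 -1.9  0.6] Ftool [-6.1  0.6 -0.6] q6 1.06
t 10.42 pos [ 593.6 -133.1   73.4] xyaw 13.6 F [-5.5 -2.3  0.8] Ftool [-5.9  0.9 -0.8] q6 1.05
t 10.5 pos [ 594.9 -132.8   73.5] xyaw 14.1 F [-4.4 -2.3 -0. ] Ftool [-4.8  1.2  0. ] q6 1.04
t 10.58 pos [ 596.1 -132.5   73.5] xyaw 14.6 F [-2.8 -2.6 -0.6] Ftool [-3.4  1.8  0.6] q6 1.04
t 10.67 pos [ 597.4 -132.2   73.5] xyaw 15.2 F [-2.8 -3.6 -2.4] Ftool [-3.6  2.7  2.4] q6 1.03
```

```bash
python3 -c "from h import *; st(); look(['push_spot'])"
```

```text
t 10.67 pos [ 597.4 -132.2   73.5] xyaw 15.2 F [-2.8 -3.6 -2.4] Ftool [-3.6  2.7  2.4] q6 1.03
scene push_spot [([605.7, -131.1, 61.9], 0.74)]
side push_spot [([608.0, -128.3, 64.6], 0.78)]
```

```bash
for i in 1 2 3 4; do python3 -m crank '[{"travel":[0.1,0.03,0],"turn":-0.008}]' >/dev/null; python3 -c "from h import *; st()";done
```

```text
t 10.95 pos [ 598.4 -132.    73.6] xyaw 15.6 F [-2.4 -0.5 -2.4] Ftool [-2.4 -0.2  2.4] q6 1.02
t 11.03 pos [ 599.6 -131.9   73.7] xyaw 16.1 F [-2.5 -0.1 -1.8] Ftool [-2.4 -0.6  1.8] q6 1.01
t 11.12 pos [ 600.8 -131.8   73.8] xyaw 16.6 F [-2.  -0.7 -0.1] Ftool [-2.1  0.1  0.1] q6 1.01
t 11.2 pos [ 602.  -131.8   74. ] xyaw 17.1 F [-0.3 -0.7 -1. ] Ftool [-0.5  0.6  1. ] q6 1.0
```

```bash
python3 -c "from h import *; st(); look(['push_spot'])"
```

```text
t 11.2 pos [ 602.  -131.8   74. ] xyaw 17.1 F [-0.3 -0.7 -1. ] Ftool [-0.5  0.6  1. ] q6 1.0
scene push_spot [([608.8, -127.5, 59.8], 0.84)]
side push_spot [([613.1, -124.5, 63.0], 0.95)]
```

```bash
for i in 1 2 3; do python3 -m crank '[{"travel":[0.07,0.0,0],"turn":-0.005}]' >/dev/null; python3 -c "from h import *; st(); look(['push_spot'])";done
```

```text
t 11.48 pos [ 602.4 -131.8   74. ] xyaw 17.3 F [-0.4  0.5 -0.2] Ftool [-0.2 -0.6  0.2] q6 0.99
scene push_spot [([610.6, -127.2, 59.9], 0.8)]
side push_spot [([618.9, -120.3, 64.8], 0.79)]
t 11.77 pos [ 602.9 -131.7   73.8] xyaw 17.6 F [-0.2  0.7 -0. ] Ftool [-0.  -0.8  0. ] q6 0.99
scene push_spot [([617.6, -126.7, 59.3], 0.95)]
side push_spot [([619.4, -123.7, 61.4], 0.74)]
t 12.05 pos [ 603.6 -131.4   73.8] xyaw 17.9 F [ 0.5  0.6 -0.1] Ftool [ 0.6 -0.4  0.1] q6 0.99
scene push_spot [([616.0, -124.9, 61.0], 0.61)]
side push_spot [([618.2, -122.9, 60.4], 0.64)]
```

The force has faded to zero and the grip jumped ahead by about 6 mm, so it has gone over centre. I'll back off and check that it holds.

```bash
python3 -m crank '[{"travel":[-0.5,0,0],"turn":0},{"travel":[-1,0,0],"turn":0},{"travel":[-2.5,0,-0.5],"turn":0},{"travel":[-2.5,0,-2.5],"turn":0},{"travel":[0,0,-3],"turn":0}]' 
python3 -m crank '[{"travel":[0,0,-3.5],"turn":0},{"travel":[0,0,-3.5],"turn":0},{"travel":[0,0,0],"turn":0}]'  >/dev/null
python3 - <<'E'
from h import *
import cv2
st(); look(["push_spot","handle","lever_tail","clamp","cradle","watch_center"])
a,_=r.snapshot("wrist"); cv2.imwrite("pics/c.png",cv2.cvtColor(a,cv2.COLOR_RGB2BGR))
a,_=r.snapshot("side"); cv2.imwrite("pics/d.png",cv2.cvtColor(cv2.resize(a[180:290,210:360],None,fx=5,fy=5,interpolation=3),cv2.COLOR_RGB2BGR))
E
```

```text
time: 12.67
position: [0.5375, -0.1519, 0.1322]
tcp_rot: [0.988, 0.155, -0.003, -0.001]
force: [-0.4, -0.4, 0.1]
gripper_width: -0.0001
finger_force: 0.0
t 12.92 pos [ 543.3 -152.2  210.9] xyaw 17.9 F [ 0.5 -0.1  1.4] Ftool [ 0.5  0.2 -1.4] q6 0.92
scene push_spot [([618.5, -127.4, 59.9], 0.82)]
scene handle [([575.6, -0.1, 60.9], 0.81)]
scene lever_tail [([676.0, -160.9, 58.5], 0.74)]
scene clamp [([593.7, 17.6, 3.0], 0.95)]
scene cradle [([566.8, 80.9, 61.5], 0.57)]
scene watch_center [([560.1, 80.7, 63.4], 0.56)]
side push_spot [([617.0, -123.4, 64.1], 0.71), ([563.1, 79.7, 64.8], 0.42)]
side handle [([577.7, 1.0, 63.1], 0.9)]
side lever_tail [([674.0, -159.1, 62.3], 0.79)]
side clamp [([662.9, -343.4, -0.1], 0.74), ([593.6, 18.8, -0.6], 0.69)]
side cradle [([566.7, 78.9, 62.0], 0.85), ([675.7, -161.3, 61.3], 0.5)]
side watch_center [([563.3, 80.0, 63.3], 0.5)]
```

View pics/c.png

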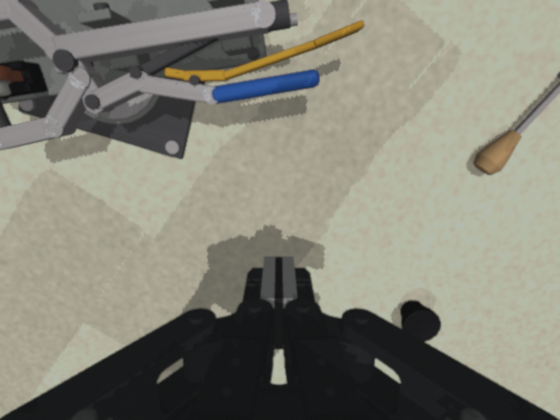

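View pics/d.png

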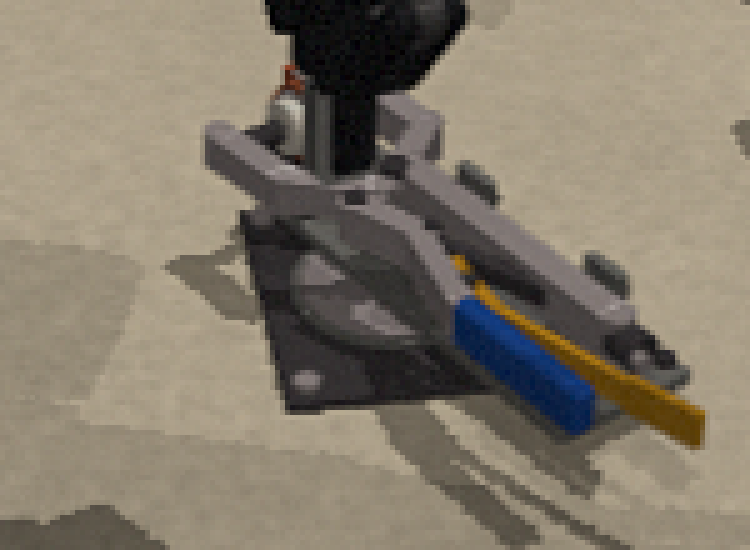

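Both pictures show the handle held shut: in the wrist view the blue grip is at (265,85), parallel to the fixed half, and the yellow tail sticks out to (362,25). The network still puts the spot at about (618,-125) with the hand away. Next I go round to the inner side of the tail.

```bash
python3 -m crank '[{"travel":[3.85,1.03,0],"turn":0},{"travel":[3.85,1.03,0],"turn":0},{"travel":[3.85,1.03,0],"turn":0},{"travel":[3.85,1.03,0],"turn":0}]' >/dev/null
python3 -m crank '[{"travel":[0,0,0],"turn":-0.094},{"travel":[0,0,0],"turn":-0.094},{"travel":[0,0,1],"turn":-0.094},{"travel":[0,0,2.5],"turn":0},{"travel":[0,0,1.5],"turn":0}]' >/dev/null
python3 - <<'E'
from h import *
import cv2
st(); look(["push_spot","lever_tail","cradle"])
a,_=r.snapshot("wrist"); cv2.imwrite("pics/e.png",cv2.cvtColor(a,cv2.COLOR_RGB2BGR))
for n in ["lever_tail","push_spot"]: print([(np.array(x["at"]).round(4),x["p"]) for x in r.place_of(n,"wrist")[:2]])
# tail centreline from wrist yellow pixels at z~0.071
c=r.calibration("wrist"); h=cv2.cvtColor(a,cv2.COLOR_RGB2HSV)
m=((h[...,0]>15)&(h[...,0]<30)&(h[...,1]>180)&(h[...,2]>120)); v,u=np.nonzero(m)
K=np.array([[c["fx"],0,c["cx"]],[0,c["fy"],c["cy"]],[0,0,1]])
p=cv2.undistortPoints(np.float64(np.c_[u,v])[:,None],K,np.array(c["dist_coeffs"]))[:,0]
d=np.c_[p[:,0],-p[:,1],-np.ones(len(p))]@R.from_quat(c["orientation"]).as_matrix().T
o=np.array(c["origin"]); w=o+d*((0.071-o[2])/d[:,2])[:,None]
k=np.argsort(w@np.array([.56,-.83,0])); print(len(u),"tail end",w[k[-30:]].mean(0).round(4),"mid",w[k[-400:]].mean(0).round(4))
for q in (10,50,90): print(np.percentile(u,q),np.percentile(v,q))
E
```

```text
t 14.47 pos [ 700.1 -143.3  151.8] xyaw 34.1 F [-0.7  0.  -1.4] Ftool [-0.6 -0.4  1.4] q6 0.72
scene push_spot [([616.4, -124.3, 59.0], 0.85)]
scene lever_tail [([560.9, 81.4, 61.9], 0.67)]
scene cradle [([592.1, 15.5, 0.4], 0.72), ([563.5, 81.6, 61.8], 0.57)]
side push_spot [([616.0, -123.1, 65.6], 0.65)]
side lever_tail [([674.1, -160.7, 63.5], 0.53)]
side cradle [([564.7, 79.3, 62.1], 0.63)]
[(array([ 0.6798, -0.1595,  0.0619]), 0.85)]
[(array([ 0.6213, -0.1231,  0.0602]), 0.59)]
502 tail end [ 0.6281 -0.0935  0.071 ] mid [ 0.6211 -0.0764  0.071 ]
91.0 256.0
120.0 265.0
148.0 272.0
```

View pics/e.png

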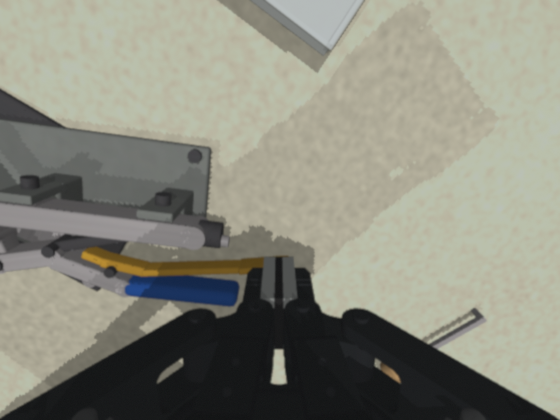

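Run:
```python
from h import *
import cv2
s,M=st(); a=cv2.imread("pics/e.png"); h=cv2.cvtColor(a,cv2.COLOR_BGR2HSV)
c=r.calibration("wrist"); K=np.array([[c["fx"],0,c["cx"]],[0,c["fy"],c["cy"]],[0,0,1]]);o=np.array(c["origin"]);Rc=R.from_quat(c["orientation"]).as_matrix()
p0=np.array(s["position"])
for u in (170,200,230,245,255,262):
    v=[i for i in range(230,285) if 12<h[i,u,0]<32 and h[i,u,1]>150 and h[i,u,2]>60]
    if not v: print(u,"none"); continue
    out=[]
    for vv in (v[0],v[-1]):
        q=cv2.undistortPoints(np.float64([[[u,vv]]]),K,np.array(c["dist_coeffs"]))[0,0]
        d=Rc@np.array([q[0],-q[1],-1]); w=o+d*((0.071-o[2])/d[2]); out+=[vv,(w[:2]*1000).round(1),((M.T@(w-p0))[:2]*1000).round(1)]
    print(u,*out)
```

```text
t 15.02 pos [ 700.6 -143.4  154.5] xyaw 34.0 F [ 0.6 -0.5 -0.5] Ftool [0.2 0.8 0.5] q6 0.72
170 263 [639.5 -98.9] [-25.7 -71.1] 274 [ 632.3 -102.9] [-33.9 -71.9]
200 262 [ 651.3 -115. ] [-25.  -51.2] 273 [ 644.2 -119.1] [-33.2 -51.8]
230 261 [ 663.  -131.1] [-24.3 -31.3] 272 [ 656.  -135.4] [-32.4 -31.7]
245 260 [ 669.1 -138.9] [-23.6 -21.4] 272 [ 661.6 -143.7] [-32.4 -21.6]
255 259 [ 673.4 -144. ] [-22.8 -14.8] 267 [ 668.5 -147.2] [-28.7 -14.9]
262 258 [ 676.6 -147.4] [-22.1 -10.1] 264 [ 673.  -149.8] [-26.5 -10.2]
```

```bash
python3 -m crank '[{"travel":[0.4,0,2.5],"turn":0},{"travel":[0,0,2.5],"turn":0},{"travel":[0,0,2],"turn":0},{"travel":[0,0,1],"turn":0},{"travel":[0,0,0],"turn":0}]' >/dev/null
python3 - <<'E'
from h import *
import cv2
st(); look(["lever_tail","push_spot"])
a,_=r.snapshot("side"); cv2.imwrite("pics/f.png",cv2.cvtColor(cv2.resize(a[190:290,240:360],None,fx=6,fy=6,interpolation=3),cv2.COLOR_RGB2BGR))
E
```

```text
t 15.43 pos [ 702.8 -140.9   71.3] xyaw 34.0 F [-0.5  0.6  0.3] Ftool [-0.1 -0.8 -0.3] q6 0.73
scene lever_tail []
scene push_spot []
side lever_tail [([673.6, -159.9, 61.4], 0.83)]
side push_spot [([618.2, -121.2, 63.7], 0.87), ([555.1, 420.5, -1.7], 0.39)]
```

View pics/f.png

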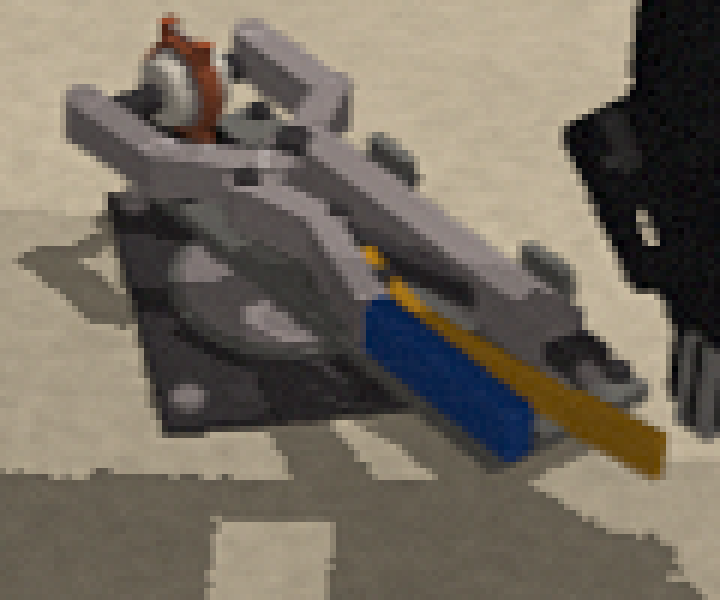

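The finger is at (690,390), on the inner side of the tail tip at (650,455). The handle is still shut and the watch is held between the pads. I'll close in slowly.

```bash
python3 -m crank '[{"travel":[-0.5,0,0],"turn":0},{"travel":[-0.4,0,0],"turn":0},{"travel":[-0.3,0,0],"turn":0}]' >/dev/null; python3 -c "from h import *; st()"
for i in 1 2 3 4; do python3 -m crank '[{"travel":[-0.25,0,0],"turn":0}]' >/dev/null; python3 -c "from h import *; st()"; done
python3 -c "from h import *; look(['lever_tail','push_spot'],['side'])"
```

```text
t 16.03 pos [ 693.3 -148.3   74. ] xyaw 34.0 F [ 0.4  0.5 -0.2] Ftool [ 0.6 -0.2  0.2] q6 0.71
t 16.12 pos [ 691.3 -149.7   73.9] xyaw 34.0 F [-0.5  0.1 -0.1] Ftool [-0.4 -0.3  0.1] q6 0.71
t 16.2 pos [ 689.4 -150.9   73.9] xyaw 34.0 F [0.3 0.8 0.9] Ftool [ 0.7 -0.5 -0.9] q6 0.71
t 16.28 pos [ 687.3 -152.3   73.9] xyaw 34.0 F [ 0.2 -0.9 -0.2] Ftool [-0.3  0.9  0.2] q6 0.71
t 16.37 pos [ 685.3 -153.6   73.8] xyaw 34.0 F [1.4 1.  0.3] Ftool [ 1.8 -0.1 -0.3] q6 0.7
side lever_tail [([673.3, -159.7, 63.3], 0.62), ([597.1, 18.9, 3.6], 0.29)]
side push_spot [([619.5, -121.6, 64.7], 0.89)]
```

Contact is starting. I'll push through the release travel in small steps.

```bash
for i in 1 2 3 4; do python3 -m crank '[{"travel":[-0.25,0,0],"turn":0}]' >/dev/null; python3 -c "from h import *; st()"; done
python3 -c "from h import *; look(['lever_tail','push_spot','cradle'],['side'])"
```

```text
t 16.6 pos [ 683.7 -154.6   73.8] xyaw 34.0 F [ 1.1  0.3 -0.1] Ftool [1.1 0.4 0.1] q6 0.7
t 16.68 pos [ 681.4 -156.1   73.8] xyaw 34.0 F [1.1 1.3 0.7] Ftool [ 1.7 -0.5 -0.7] q6 0.7
t 16.77 pos [ 679.2 -157.5   73.8] xyaw 34.0 F [ 0.7  1.8 -0.8] Ftool [ 1.6 -1.1  0.8] q6 0.7
t 16.85 pos [ 677.  -159.    73.8] xyaw 34.0 F [1.1 2.1 0.7] Ftool [ 2.1 -1.1 -0.7] q6 0.69
side lever_tail [([567.9, 74.7, 61.7], 0.6), ([665.5, -163.7, 63.6], 0.54)]
side push_spot [([615.9, -121.7, 61.0], 0.61)]
side cradle [([566.4, 80.7, 62.0], 0.88)]
```

```bash
for i in 1 2 3; do python3 -m crank '[{"travel":[-0.2,0,0],"turn":0}]' >/dev/null; python3 -c "from h import *; st()"; done
python3 -c "from h import *; look(['lever_tail','push_spot','cradle'],['side'])"
```

```text
t 17.13 pos [ 675.7 -160.    73.8] xyaw 34.0 F [1.4 2.4 0.5] Ftool [ 2.5 -1.2 -0.5] q6 0.69
t 17.22 pos [ 673.8 -161.2   73.7] xyaw 34.0 F [0.5 1.7 0.7] Ftool [ 1.4 -1.1 -0.7] q6 0.69
t 17.3 pos [ 672.  -162.5   73.8] xyaw 34.0 F [ 0.  -0.6  0.2] Ftool [-0.3  0.5 -0.2] q6 0.69
side lever_tail [([658.8, -171.3, 62.5], 0.71)]
side push_spot [([603.3, -128.3, 62.2], 0.93)]
side cradle [([564.0, 77.2, 61.7], 0.6)]
```

Released: the grip is springing open. I'll withdraw.

```bash
python3 -m crank '[{"travel":[1,0,0],"turn":0},{"travel":[2.5,0,0],"turn":0},{"travel":[2,0,-2],"turn":0},{"travel":[0,0,-4],"turn":0},{"travel":[0,0,-4],"turn":0}]' >/dev/null
python3 -m crank '[{"travel":[0,0,-4],"turn":0},{"travel":[0,0,-4],"turn":0},{"travel":[0,0,0],"turn":0},{"travel":[0,0,0],"turn":0},{"travel":[0,0,0],"turn":0}]' >/dev/null
python3 - <<'E'
from h import *
import cv2
st(); look(["lever_tail","push_spot","handle","cradle","watch_center","clamp"])
a,_=r.snapshot("side"); x,y=cv2.resize(a[190:290,220:340],None,fx=4,fy=4,interpolation=3),0
b,_=r.snapshot("scene"); y=cv2.resize(b[180:280,200:280+40],None,fx=4,fy=4,interpolation=3)
cv2.imwrite("pics/g.png",cv2.cvtColor(x,cv2.COLOR_RGB2BGR)); cv2.imwrite("pics/h.png",cv2.cvtColor(y,cv2.COLOR_RGB2BGR))
E
```

```text
t 18.33 pos [ 717.6 -131.7  253. ] xyaw 34.0 F [ 0.2 -0.7 -1.4] Ftool [-0.3  0.7  1.4] q6 0.75
scene lever_tail [([588.2, -190.8, 60.8], 0.54)]
scene push_spot [([556.3, -132.0, 62.0], 0.58)]
scene handle [([578.2, -3.9, 63.0], 0.59)]
scene cradle [([564.8, 79.7, 59.8], 0.98), ([594.4, 14.9, -0.2], 0.56)]
scene watch_center [([558.4, 83.2, 63.9], 0.56)]
scene clamp [([592.0, 17.8, 3.8], 0.63), ([666.8, 310.5, -0.4], 0.3)]
side lever_tail [([587.8, -194.3, 63.9], 0.63)]
side push_spot [([553.9, -132.9, 63.3], 0.96)]
side handle [([577.6, -4.0, 60.5], 0.86)]
side cradle [([564.2, 80.3, 62.4], 0.85)]
side watch_center [([565.7, 79.8, 60.5], 0.71)]
side clamp [([592.1, 23.1, -0.7], 0.91)]
```

View pics/g.png

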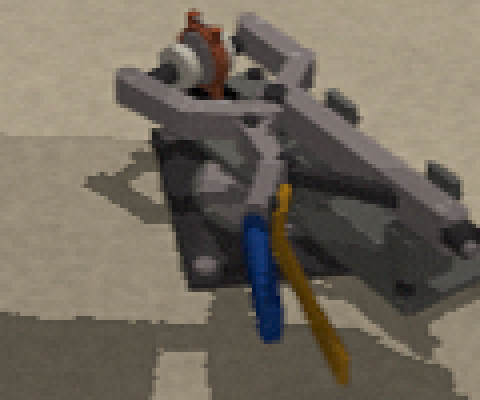

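View pics/h.png

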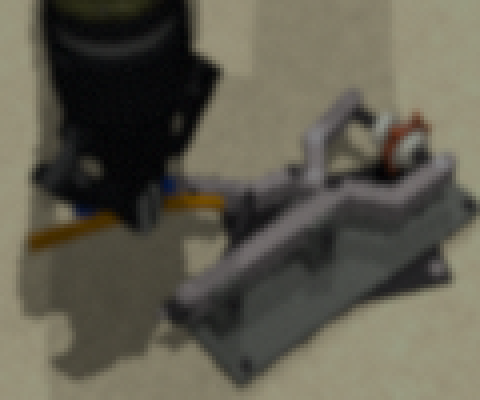

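The side crop shows the handle swung fully open (blue at (262,280)), with the watch standing upright at (205,60) clear of the moving pad. The scene crop agrees, with the watch at (405,140). The handle angle against the clamp is back to its starting value.

```bash
python3 -c "from station import r; print(r.hand_in())"
```

```text
the job is handed in; nothing more can be done
None
```

I locked the handle over centre with a light touch, took the hand away, then flicked the release lever; the jaws sprang open, the watch is left standing in its cradle, and the job is handed in at about 18 s. How far the back is pressed in was not measured; I judged it home from the handle locking.

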